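# Draw the tight lid off a drive tin and fit the drive

## Task

Slide the tin along the jig until its foot is fully home under the steel lip, then turn the latch all the way over the near end of the foot so that the base is held down. Draw the tight lid straight up off the tin without the base leaving the jig and stand it, open side down, in the middle of the rubber mat; then lift the drive out of the tin and set it upright, fully down, in the empty bay of the opened computer. Leave the base latched in the jig, and leave the other things on the table where they are.

Things in the scene. Friction and masses are not known exactly. Their poses are not given: they have to be found in the camera images.
- tin_base: base of the deep metal tin (loose, 0.2 kg): foot plate 204 (x) x 62 (y) x 8 thick, sticking out 30 beyond the lid at each end; on it thin walls, 134 x 34 outside, 128 x 28 inside, rim 65 above the underside, with springs that grip the lid. Origin: centre of the foot's underside; x along its length. Starts on the jig's board 28 to 60 short of home, lid on, drive inside.
- lid_center (a point): centre (half-way up) of the tin's deep metal lid (loose, 0.2 kg), open below, 144 (x) x 45 (y) x 107 tall, walls 3; top 53.5 above this point. Closed, it reaches the foot and overlaps the walls by 57. Tight: 7 to 14 N drag all the way, so an unheld base comes along with it. It must rise straight 57 to leave the walls, 100 to clear the drive. Grip it across its 45 width.
- drive_center (a point): centre (half-way up) of the disk drive (loose, 0.3 kg): dark metal block 120 (x) x 22 (y) x 100 tall, standing on edge inside the tin on the 8 thick foot; with the lid off its top 43 stick out above the tin's rim. x along its length. Either way round is fine in the bay.
- jig_home (a point): point on the top face (10 above the table) of the fixed hold-down jig, a plywood board 300 x 112: the tin base's origin is here, with the same axes, when fully home. +x points to the far end: a steel stop touches the end of the foot at home and a lip reaches over its last 16, 2.5 above it. Slide the tin along +x to bring it home.
- latch (a joint): angle (rad) of the L-shaped steel latch on the jig, about a vertical pivot beside the near end; -0.5 to 0 at the start (open), positive counter-clockwise from above, 1.57 at its stop: fully closed, its plain arm then lies across the near end of the foot, 2.5 above it. It stays where it is left; about 1.2 N at the knob moves it.
- latch_pin (a point): centre of the latch's black upright round knob, 14 diameter, its top 22 above this point, this point 54 above the table; below it the latch's flat arm (top 28 above the table). 50 from the pivot, it swings with the latch, from the jig's +y side when open to its near side when closed.
- latch_pivot (a point): point on the latch's vertical pivot axis, at the height of the knob's centre
- mat: flat black rubber mat, 170 x 170 x 3, fixed on the table; origin at centre of its underside
- bay (a point): centre of the floor of the empty drive bay in the opened desktop computer (fixed, case 340 x 360, walls 75 high): open-topped metal cage, inside 132 (x) x 29 (y), 50 deep; floor 12 above the table, rim 62. Near the case's near right corner; x along its length. The drive stands upright in it, length along x, its centre then 50 above this point.
- heatsink: finned heat sink, 60 x 60 x 38, loose bystander; origin at centre of underside
- fan: flat square case fan, 80 x 80 x 26, loose bystander; origin at centre of underside
- cleaner: upright metal can, 54 diameter, 130 tall, loose bystander; origin at centre of underside
- mug: white mug, 80 diameter, 90 tall, loose bystander; origin at centre of underside
- screwdriver: screwdriver lying on the table, 170 long, loose bystander
- brick: flat black power brick, 110 x 50 x 33, loose bystander; origin at centre of underside
Things that resemble listed ones, but are neither listed nor needed, are in the scene too. What is shaped like the part that bears lid_center but green or purple is not meant.

How it is judged:
By the outcome, as a careful person would: the job done as asked, in the order asked, and still so for the second after the job is handed in, with the robot touching nothing.
It also fails if it takes over 72 s, if anything falls off the work surface, if the arm or the gripper's body presses on something with over 40 N, if the wrist force passes 120 N, or if a joint passes its speed limit or range.

## Robot

A 6-joint arm with a two-finger parallel gripper is mounted at the origin on the work surface. World frame = base frame: x ahead of the robot, y to its left, z up, the work surface at z = 0. Lengths are in m, angles in rad, forces in N, time in s.
With the tool pointing down it reaches from about 0.15 to 0.775 m from the base axis. Payload 6.1 kg.
Tool frame: the origin (TCP) lies on the centre line of the jaws, within the pads' length; the fingertips stand 14 mm ahead of it and the grasp point (between the pads) lies 5 mm behind it (arm.nose_length is the distance from the TCP to the fingertips, in m); z points along the fingers, y is the direction in which the jaws open and shut (so a half turn about z gives the same grasp; the last joint's range is limited). The gripper opens to 85 mm and grips with 20 to 120 N. Pads are 22 mm wide; open, the fingers measure 114 mm over their backs; the gripper's body (76 mm by 85 mm) begins 54 mm behind the grasp point. The pads swing forward as they close: fully open they stand 13 mm farther back than shut.
Start: joints at [1.102, 0.126, -0.04, 1.405, 0, 1.571], TCP at [0.237, 0.468, 0.245] pointing down, gripper open.
Joint ranges: [-2.72, 2.72], [-0.95, 1.95], [-1.27, 1.35], [-1.78, 2.02], [-1.46, 1.47], [-3.14, 3.14]. Speed limits (rad/s): [2.39, 2.39, 3.01, 3.14, 3.14, 3.14].

## Interface

Orientations are given as a unit quaternion [x, y, z, w].
In Python, from bench import arm gives the robot as it stands. The module is installed in compiled form; this text tells all that it offers.
- The arm moves only by the tool play_rows, never from a script. Its argument "plan" is a list of rows, each a list of 5 numbers: the shift along the tool's x, y, z in m, then the turn about the tool's z in rad, then the opening in per cent of the stroke, from 0 (shut) to 100 (fully open). In form: [[x, y, z, roll, hand], ...]. A call has 1 to 12 rows; each row is the pose to reach, as a shift and turn from the pose measured when the call began, along the tool's axes at that moment; what a row does not reach only later rows make up. A row lasts 1/10 s, in which the tool goes at most 50 mm and 8.59 degrees, less where a joint would pass 70% of its speed; a pose out of reach is approached as far as the arm can. A call with a gripper value outside its range is refused whole. The fingers move at their own pace and stop on an object; "squeeze" is the grip in N (left out, the last holds). Time passes only in rows, so rows that repeat a pose let the fingers close. It gives the time, the measured TCP pose, the force and the opening at its end, in the units of the state.
- arm.read_state(): the state, without advancing time (a new reading comes with each control period).
- arm.capture(name): name is "side" or "top"; returns a dict with "img" (400x640x3 uint8, red, green, blue), "fov_y" (degrees; the focal length in pixels is half the picture's height over the tangent of half this angle, whatever the lens; pixels are square), "cx", "cy" (the principal point, pixels), "distortion" ([k1, k2, p1, p2, k3] as OpenCV has them; the pictures are not rectified), "extrinsics" (4x4, takes a point from world to camera coordinates). Camera axes: x right, y up, looking along -z (the intrinsics and any distortion apply to the point x, -y, -z); pixel columns grow to the right and rows downward; lengths in m; the calibration is good to about 2 mm. A picture is of the moment at which its call begins. There is no depth.
- arm.hand_in(): hands the job in, once; it reports no verdict.
The state is a dict: "t": time; "q": joint angles; "qvel": joint speeds; "tau": joint torques, N m; "tool_pos": TCP position; "eef_rot": TCP orientation; "contact_force": force on the tool from outside, world axes, zero at the start; "moment": the same for the moment, N m; "finger_gap": finger opening in m.
Only numpy, scipy, OpenCV 4.12 (cv2) and the standard library are available. Lean on these libraries where they do the work, as an engineer would, in place of code of your own. Each camera call takes 0.05 s, during which the arm holds its last target. There are 200 camera calls.

## Working session

There is one attempt and no reset: what is moved stays moved. The work goes in short steps, Python scripts to look and compute and a tool call to move; the robot and the scene stay as the last step left them, time stands still between calls to the robot, and variables do not carry over. Pictures are saved under pics/ and viewed, about 8 in all and at most 12, crops included, and the job is handed in when it is done.

Besides the shell and the picture viewer there is one more tool, called after "Request:" as a command line: name --pt "numbers of a row" for each row, then --argument value for the rest. play_rows: Moves the arm, as the interface text tells. Its arguments: {"type":"object","properties":{"plan":{"type":"array","items":{"type":"array","items":{"type":"number"}}},"squeeze":{"type":"number"}},"required":["plan"]}

```bash
mkdir -p pics; cat > h.py <<'E'
import numpy as np, cv2
from bench import arm
def cam(n):
    c=arm.capture(n); f=200/np.tan(np.radians(c["fov_y"])/2)
    c["K"]=np.array([[f,0,c["cx"]],[0,f,c["cy"]],[0,0,1]]); c["D"]=np.array(c["distortion"],float); c["E"]=np.array(c["extrinsics"]); return c
F=np.diag([1,-1,-1])
def proj(c,P):
    P=np.atleast_2d(np.array(P,float)); R=F@c["E"][:3,:3]; t=F@c["E"][:3,3]
    return cv2.projectPoints(P,cv2.Rodrigues(R)[0],t,c["K"],c["D"])[0].reshape(-1,2)
def at(c,uv,z):
    uv=np.array(uv,float).reshape(-1,1,2); n=cv2.undistortPoints(uv,c["K"],c["D"]).reshape(-1,2)
    R=F@c["E"][:3,:3]; t=F@c["E"][:3,3]; o=-R.T@t
    d=np.c_[n,np.ones(len(n))]@R
    z=np.broadcast_to(z,len(n))
    return o+d*((z-o[2])/d[:,2])[:,None]
def save(img,name,crop=None,k=1):
    if crop: x0,y0,x1,y1=crop; img=img[y0:y1,x0:x1]
    img=cv2.resize(img,None,fx=k,fy=k,interpolation=cv2.INTER_CUBIC)
    cv2.imwrite("pics/"+name+".png",img[...,::-1])
E
python3 - <<'E'
from h import *
np.set_printoptions(precision=4,suppress=True)
a=cam("top");b=cam("side")
save(a["img"],"top0",k=1.25);save(b["img"],"side0",k=1.25)
for c in(a,b):
    print(c["fov_y"],c["cx"],c["cy"],c["D"]);E=c["E"];print(-E[:3,:3].T@E[:3,3])
s=arm.read_state();print(s,arm.nose_length)
E
```

```text
44.865305927325544 308.5174090134027 205.21753057401577 [0.0178 0.     0.     0.     0.    ]
[ 0.3439 -0.0755  1.341 ]
42.58510868597891 316.320417407141 203.68636420282684 [-0.1497  0.      0.      0.      0.    ]
[ 0.0585 -1.0546  0.8354]
{'t': 0.1, 'q': array([ 1.102 ,  0.1263, -0.0405,  1.4054, -0.    ,  1.5708]), 'qvel': array([-0.0007, -0.0013,  0.0024, -0.0011,  0.0007, -0.0002]), 'tau': array([ -0.0003, -43.6909,  35.3604,   0.0138,   0.0001,  -0.    ]), 'tool_pos': array([0.2371, 0.468 , 0.2446]), 'eef_rot': array([ 0.2323,  0.9727, -0.0007, -0.0002]), 'contact_force': array([ 0.363 , -0.1828, -0.2835]), 'moment': array([ 0.0166, -0.012 ,  0.0016]), 'finger_gap': 0.08519795697526202} 0.014
```

View pics/top0.png

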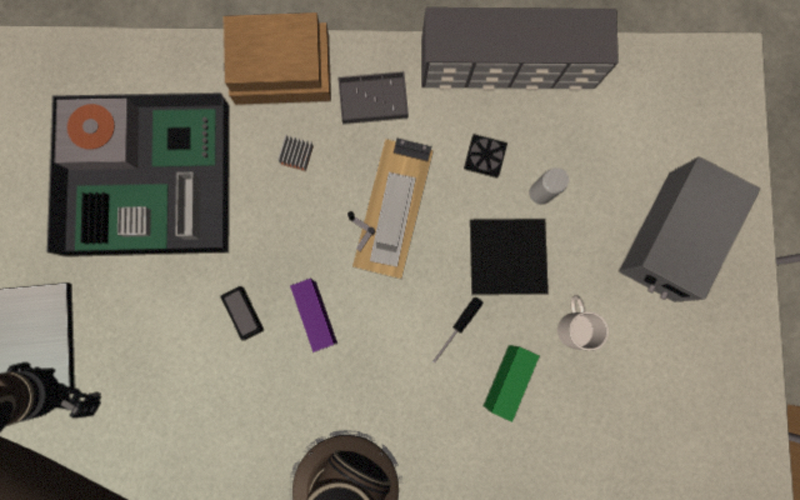

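View pics/side0.png

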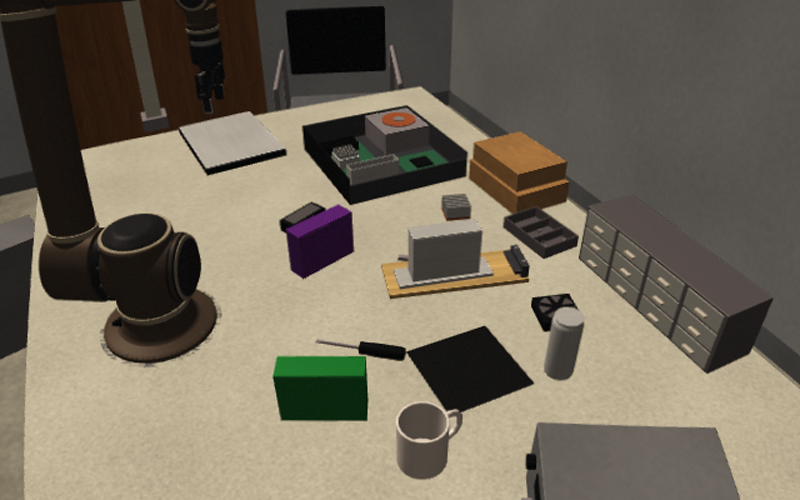

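The top view looks down, with world +x up and +y to the left. The jig is at (395,210) and its latch knob at (351,215). The bay is at (184,205) and the mat at (509,256). The side view shows the lid closed on the jig. I'll enlarge these areas.

```bash
python3 - <<'E'
from h import *
a=cam("top");b=cam("side")
I=lambda im,c,k: cv2.resize(im[c[1]:c[3],c[0]:c[2]],None,fx=k,fy=k,interpolation=cv2.INTER_CUBIC)
A=I(a["img"],(270,105,360,229),4.8) # 432x595
B=I(a["img"],(120,125,190,205),4)  # 280x320
C=I(a["img"],(360,165,450,245),3) #270x240
out=np.zeros((600,730,3),np.uint8)
out[:A.shape[0],:A.shape[1]]=A;out[:B.shape[0],440:440+B.shape[1]]=B;out[330:330+C.shape[0],440:440+C.shape[1]]=C
save(out,"top1")
save(b["img"],"side1",(295,165,435,245),5.5)
E
```

```text
(no output)
```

View pics/top1.png

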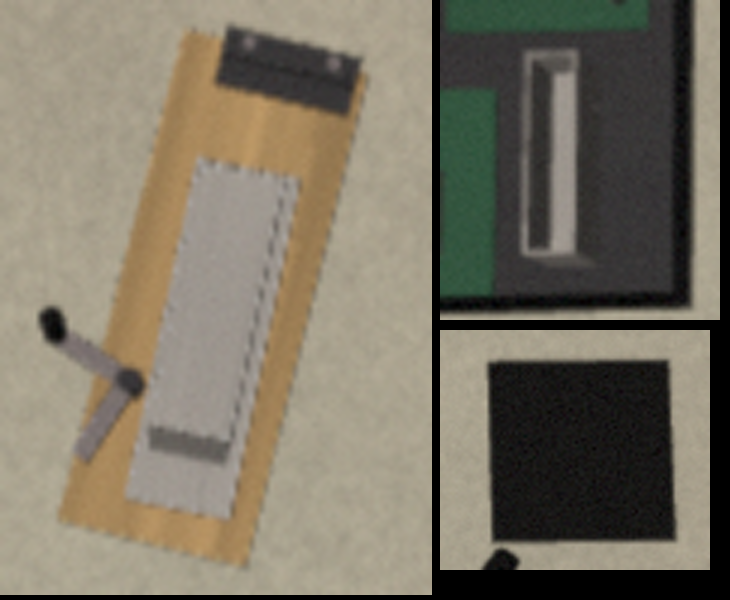

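View pics/side1.png

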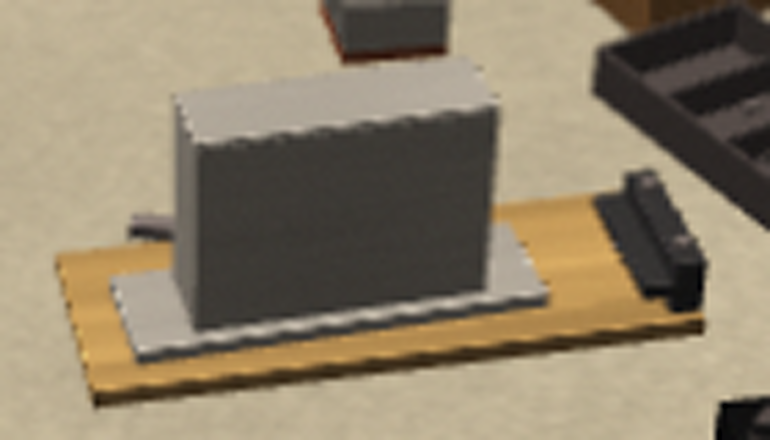

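```bash
cat > m.py <<'E'
from h import *
from scipy.optimize import least_squares
np.set_printoptions(precision=4,suppress=True)
def un(p,x0,y0,k,ox=0,oy=0):
    p=np.array(p,float); return (p-[ox,oy]+.5)/k-.5+[x0,y0]
def fit(obs,g):
    # obs: list of (cam, local pts Nx3 (z world), px)
    def W(p,L):
        L=np.array(L,float);c,s=np.cos(p[2]),np.sin(p[2]);return np.c_[p[0]+c*L[:,0]-s*L[:,1],p[1]+s*L[:,0]+c*L[:,1],L[:,2]]
    r=lambda p:np.concatenate([(proj(c,W(p,L))-px).ravel() for c,L,px in obs])
    o=least_squares(r,g,loss="soft_l1",x_scale=[.1,.1,.3]);print(o.x,np.degrees(o.x[2]),"\n   res",r(o.x).reshape(-1,2).round(1).tolist());return o.x
E
python3 - <<'E'
from m import *
a=cam("top");b=cam("side")
J=lambda p:un(p,270,105,4.8); S=lambda p:un(p,295,165,5.5)
B=lambda p:un(p,120,125,4,440,0); M=lambda p:un(p,360,165,3,440,330)
g=[.5,0,-.2]
print("board");fit([(a,[(.15,.056,.01),(.15,-.056,.01),(-.15,.056,.01),(-.15,-.056,.01)],J([(190,30),(365,72),(60,520),(247,566)])),
 (b,[(-.15,.056,.01),(-.15,-.056,.01),(.15,-.056,.01)],S([(57,257),(95,397),(703,325)]))],g)
print("lid");l=fit([(a,[(.072,.0225,.125),(.072,-.0225,.125),(-.072,.0225,.125),(-.072,-.0225,.125)],J([(203,158),(283,175),(148,430),(228,440)])),
 (b,[(-.072,.0225,.125),(-.072,-.0225,.125),(.072,-.0225,.125),(.072,.0225,.125)],S([(175,95),(203,143),(497,105),(470,60)]))],g)
print("foot");fit([(a,[(-.102,.031,.018),(-.102,-.031,.018)],J([(127,498),(230,518)])),(b,[(-.102,.031,.018),(-.102,-.031,.018),(.102,-.031,.018)],S([(112,278),(137,348),(548,292)]))],l)
print("mat");fit([(a,[(.085,.085,.003),(.085,-.085,.003),(-.085,.085,.003),(-.085,-.085,.003)],M([(488,362),(669,360),(493,542),(676,540)]))],[.3,-.2,0])
print("knob top, arm-pivot",at(a,J([(49,317),(130,381)]),[.076,.03]))
print("bay rim outer",at(a,B([(525,52),(578,50),(522,257),(577,257)]),.062))
print("stop/lip corners",at(a,J([(228,28),(362,60),(350,115),(216,83)]),.022))
print("lid side crop knob arm tip",at(b,S([(132,235)]),.028))
E
```

```text
board
[ 0.6084 -0.0986 -0.2378] -13.624974608305436 
   res [[-1.1, -0.2], [0.9, 0.5], [-0.4, 0.2], [0.1, 0.4], [0.0, -0.0], [0.0, 0.1], [1.4, -0.4]]
lid
[ 0.5828 -0.0962 -0.191 ] -10.944763153656764 
   res [[-0.7, 0.9], [-0.1, 0.7], [-0.3, -1.4], [0.4, 0.0], [0.1, -0.0], [-0.7, 0.9], [1.1, 0.4], [0.4, -0.7]]
foot
[ 0.5828 -0.0949 -0.1824] -10.449284197564053 
   res [[-0.9, 0.1], [-0.2, 0.2], [-0.4, 0.1], [0.5, 1.4], [0.6, 0.0]]
mat
[ 0.5024 -0.3561  0.0176] 1.0085503798800637 
   res [[-0.2, -0.4], [0.1, -0.3], [-0.2, 0.3], [0.3, 0.4]]
knob top, arm-pivot [[ 0.5822 -0.0056  0.076 ]
 [ 0.5542 -0.0497  0.03  ]]
bay rim outer [[0.6717 0.3697 0.062 ]
 [0.6735 0.3343 0.062 ]
 [0.5325 0.3653 0.062 ]
 [0.5328 0.329  0.062 ]]
stop/lip corners [[ 0.7645 -0.1048  0.022 ]
 [ 0.7459 -0.183   0.022 ]
 [ 0.713  -0.176   0.022 ]
 [ 0.7315 -0.098   0.022 ]]
lid side crop knob arm tip [[ 0.507  -0.0302  0.028 ]]
```

```bash
cat > go.py <<'E'
import sys
from h import *
from scipy.spatial.transform import Rotation as R
# usage: go.py x y z yaw(deg of object x axis; jaws across)
x,y,z,yaw=map(float,sys.argv[1:5]); s=arm.read_state(); r=R.from_quat(s["eef_rot"]); M=r.as_matrix()
d=M.T@(np.array([x,y,z])-s["tool_pos"]); ty=np.degrees(np.arctan2(M[1,1],M[0,1]))
e=(yaw+90-ty+90)%180-90
print("shift",d.round(4),"roll",round(-np.radians(e),3),"| pos",s["tool_pos"].round(4),"ty",ty.round(1),"f",s["contact_force"].round(1),"gap",round(s["finger_gap"],4),"q6",round(s["q"][5],2),"t",s["t"],"tilt",M[:2,2].round(4))
E
python3 go.py .5828 -.0955 .2 -10.8
python3 - <<'E'
from m import *
b=cam("side");S=lambda p:un(p,295,165,5.5)
P=at(b,S([(598,197),(655,297),(625,175),(690,240)]),[.024,.024,.04,.04])
y=-.2378;c,s=np.cos(y),np.sin(y)
print(((P[:,:2]-[.6084,-.0986])@np.array([[c,-s],[s,c]])))
E
```

```text
shift [-0.5631 -0.3467  0.0452] roll -0.28 | pos [0.2371 0.4682 0.245 ] ty 63.1 f [-0.2  0.6  0.5] gap 0.0854 q6 1.57 t 0.3 tilt [-0.0002 -0.0005]
[[ 0.1217  0.0363]
 [ 0.1228 -0.0485]
 [ 0.1324  0.0305]
 [ 0.1458 -0.0281]]
```

Request:
play_rows --pt "-0.563 -0.347 0.02 -0.28 100" --pt "-0.563 -0.347 0.02 -0.28 100" --pt "-0.563 -0.347 0.02 -0.28 100" --pt "-0.563 -0.347 0.02 -0.28 100" --pt "-0.563 -0.347 0.02 -0.28 100" --pt "-0.563 -0.347 0.02 -0.28 100" --pt "-0.563 -0.347 0.02 -0.28 100" --pt "-0.563 -0.347 0.02 -0.28 100" --pt "-0.563 -0.347 0.02 -0.28 100" --pt "-0.563 -0.347 0.02 -0.28 100" --pt "-0.563 -0.347 0.02 -0.28 100" --pt "-0.563 -0.347 0.02 -0.28 100"

```text
t: 1.55
tool_pos: [0.5482, -0.0402, 0.2274]
eef_rot: [0.094, 0.996, -0.0, 0.0]
contact_force: [-0.6, 1.9, 1.0]
finger_gap: 0.0851
```

```bash
python3 go.py .5828 -.0955 .2 -10.8
```

```text
shift [-0.0444 -0.0477  0.0274] roll -0.001 | pos [ 0.5482 -0.0402  0.2274] ty 79.2 f [-0.6  1.9  1. ] gap 0.0851 q6 0.12 t 1.55 tilt [ 0.0003 -0.0002]
```

Request:
play_rows --pt "-0.044 -0.048 0.01 0 100" --pt "-0.044 -0.048 0.02 0 100" --pt "-0.044 -0.048 0.03 0 100" --pt "-0.044 -0.048 0.06 0 100" --pt "-0.044 -0.048 0.09 0 100" --pt "-0.044 -0.048 0.115 0 100" --pt "-0.044 -0.048 0.132 0 100" --pt "-0.044 -0.048 0.132 0 100" --pt "-0.044 -0.048 0.132 0 100"

```text
t: 2.45
tool_pos: [0.5818, -0.0944, 0.0957]
eef_rot: [0.094, 0.996, 0.0, -0.0]
contact_force: [0.2, -0.2, -0.4]
finger_gap: 0.0852
```

```bash
python3 go.py .5828 -.0955 .095 -10.8; python3 - <<'E'
from h import *
b=cam("side");a=cam("top");A=cv2.resize(a["img"][85:235,265:365],None,fx=3.9,fy=3.9,interpolation=2);B=cv2.resize(b["img"][110:260,290:430],None,fx=2.8,fy=2.8,interpolation=2)
o=np.zeros((600,790,3),np.uint8);o[:A.shape[0],:A.shape[1]]=A;o[:B.shape[0],395:395+B.shape[1]]=B;save(o,"g1")
E
```

```text
shift [-0.0012 -0.0009  0.0007] roll 0.001 | pos [ 0.5818 -0.0944  0.0957] ty 79.2 f [ 0.2 -0.2 -0.4] gap 0.0852 q6 0.03 t 2.45 tilt [-0.0002  0.0002]
```

View pics/g1.png

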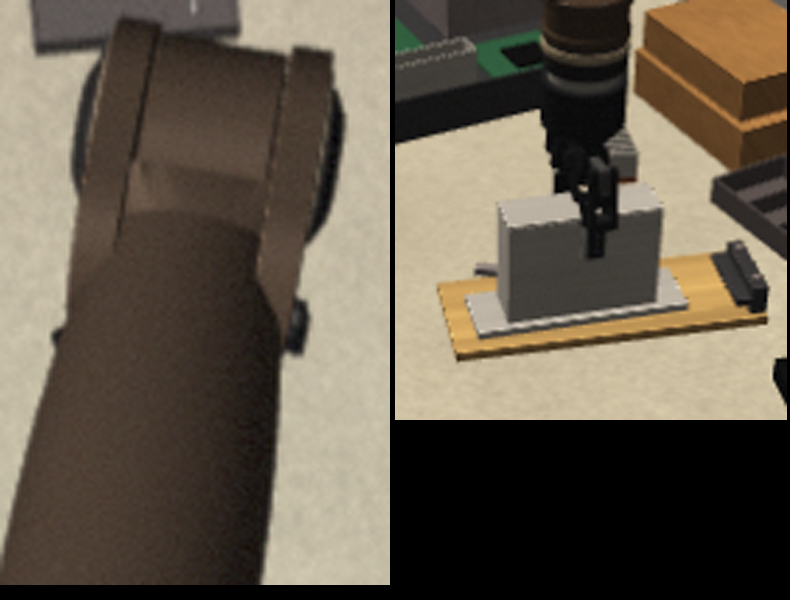

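The side view shows the fingers straddling the lid at about its middle (595,215). The top view is hidden by the arm. I'll grip now.

Request:
play_rows --pt "0 0 0 0 50" --pt "0 0 0 0 40" --pt "0 0 0 0 30" --pt "0 0 0 0 20" --pt "0 0 0 0 20" --pt "0 0 0 0 20" --pt "0 0 0 0 20" --squeeze 50

```text
t: 3.25
tool_pos: [0.5832, -0.0957, 0.0978]
eef_rot: [0.094, 0.996, -0.0, 0.002]
contact_force: [-1.4, -1.9, 6.2]
finger_gap: 0.0442
```

```bash
python3 go.py .6407 -.1186 .0957 -13.6
```

```text
shift [-0.0607 -0.0117  0.0023] roll 0.048 | pos [ 0.5832 -0.0957  0.0978] ty 79.2 f [-1.4 -1.9  6.2] gap 0.0442 q6 0.03 t 3.25 tilt [ 0.0035 -0.0013]
```

```bash
python3 go.py .6235 -.1106 .0978 -13.6;python3 go.py .6381 -.1141 .0978 -13.6
```

```text
shift [-0.0423 -0.0071  0.0002] roll 0.048 | pos [ 0.5832 -0.0957  0.0978] ty 79.2 f [-1.4 -1.9  6.2] gap 0.0442 q6 0.03 t 3.25 tilt [ 0.0035 -0.0013]
shift [-0.0573 -0.0078  0.0002] roll 0.048 | pos [ 0.5832 -0.0957  0.0978] ty 79.2 f [-1.4 -1.9  6.2] gap 0.0442 q6 0.03 t 3.25 tilt [ 0.0035 -0.0013]
```

Request:
play_rows --pt "-0.004 -0.002 0 0.02 20" --pt "-0.01 -0.004 0 0.048 20" --pt "-0.016 -0.006 0 0.048 20" --pt "-0.022 -0.007 0 0.048 20" --pt "-0.028 -0.007 0 0.048 20" --pt "-0.034 -0.007 0 0.048 20" --pt "-0.039 -0.007 0 0.048 20" --pt "-0.042 -0.007 0 0.048 20" --pt "-0.042 -0.007 0 0.048 20" --pt "-0.042 -0.007 0 0.048 20"

```text
t: 4.25
tool_pos: [0.6224, -0.1102, 0.0978]
eef_rot: [0.118, 0.993, -0.0, 0.001]
contact_force: [-6.5, 0.1, 3.0]
finger_gap: 0.0447
```

```bash
python3 go.py .6381 -.1141 .0965 -13.6; python3 - <<'E'
from h import *
b=cam("side");save(b["img"],"g2",(320,165,440,245),6.5)
E
```

```text
shift [-0.0162 -0.0001  0.0013] roll 0.0 | pos [ 0.6224 -0.1102  0.0978] ty 76.4 f [-6.5  0.1  3. ] gap 0.0447 q6 0.06 t 4.25 tilt [ 0.0017 -0.0003]
```

View pics/g2.png

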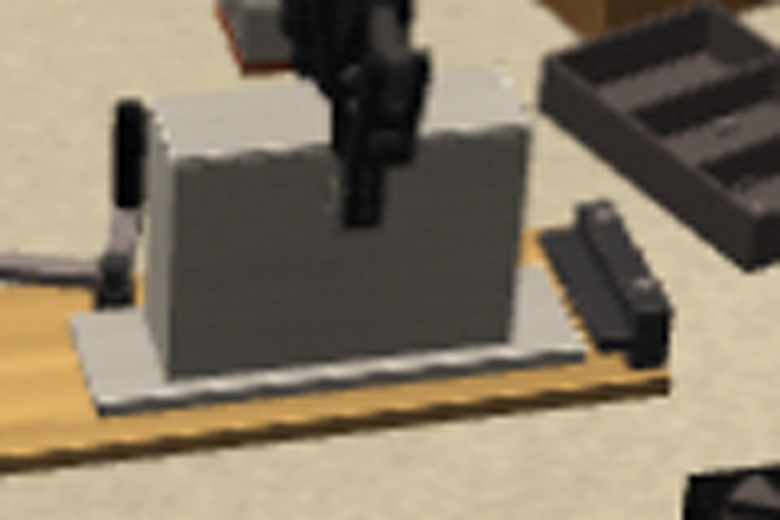

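The side view shows the lid gripped and the foot's end, (545,265) to (585,350), just short of the lip's edge, (540,235) to (605,348). I'll check how far off it is sideways.

```bash
python3 - <<'E'
from m import *
b=cam("side");a=cam("top");S=lambda p:un(p,320,165,6.5)
y=-.2378;c,s=np.cos(y),np.sin(y);T=lambda P:((P[:,:2]-[.6084,-.0986])@np.array([[c,-s],[s,c]]))*1000
print("foot -y far,+y far,-y near,+y near");print(T(at(b,S([(585,352),(543,264),(100,405),(73,318)]),.018)))
print("lip near end, far end z.0205/.0235");print(T(at(b,S([(606,348),(540,234)]),.0205)),T(at(b,S([(606,348),(540,234)]),.0235)))
print("board near side edge near stop",T(at(b,S([(667,377),(10,460)]),.01)))
J=lambda p:un(p,270,105,4.8)
print("top: lip front, back corners z.0235",T(at(a,J([(216,83),(350,115),(228,28),(362,60)]),[.0235,.0235,.035,.035])))
print("top board edges near stop",T(at(a,J([(178,75),(353,122)]),.01)))
E
```

```text
foot -y far,+y far,-y near,+y near
[[115.0537 -39.568 ]
 [117.2314  22.6599]
 [-86.0846 -36.6386]
 [-85.1609  22.3402]]
lip near end, far end z.0205/.0235
[[123.0626 -41.7313]
 [121.4819  40.6401]] [[121.4713 -45.4747]
 [119.8964  36.5935]]
board near side edge near stop [[ 146.8673  -52.1136]
 [-125.7926  -54.401 ]]
top: lip front, back corners z.0235 [[119.0142  29.5414]
 [119.482  -50.5652]
 [149.0433  30.0691]
 [149.4662 -49.5519]]
top board edges near stop [[122.1548  53.0809]
 [119.7343 -53.3706]]
```

Request:
play_rows --pt "-0.004 0.001 0 0 20" --pt "-0.008 0.001 0 0 20" --pt "-0.011 0.001 0 0 20" --pt "-0.014 0.001 0 0 20" --pt "-0.016 0.001 0 0 20" --pt "-0.017 0.001 0 0 20" --pt "-0.017 0.001 0 0 20"

```text
t: 5.1
tool_pos: [0.6376, -0.1128, 0.0978]
eef_rot: [0.118, 0.993, 0.0, -0.001]
contact_force: [-8.2, 1.9, 7.0]
finger_gap: 0.0443
```

```bash
python3 go.py .6381 -.1141 .0978 -13.6
```

```text
shift [-0.0008 -0.0011 -0.    ] roll -0.0 | pos [ 0.6376 -0.1128  0.0978] ty 76.4 f [-8.2  1.9  7. ] gap 0.0443 q6 0.06 t 5.1 tilt [-0.0011  0.0008]
```

Request:
play_rows --pt "-0.002 0 0 0 20" --pt "-0.004 0 0 0 20" --pt "-0.005 0 0 0 20" --pt "-0.005 0 0 0 20"

```text
t: 5.5
tool_pos: [0.6384, -0.1131, 0.0983]
eef_rot: [0.118, 0.993, 0.001, -0.004]
contact_force: [-18.9, 2.9, 14.0]
finger_gap: 0.0446
```

```bash
python3 go.py .6381 -.1141 .0978 -13.6
```

```text
shift [ 0.     -0.0011  0.0005] roll -0.0 | pos [ 0.6384 -0.1131  0.0983] ty 76.4 f [-18.9   2.9  14. ] gap 0.0446 q6 0.06 t 5.5 tilt [-0.0083  0.0028]
```

Request:
play_rows --pt "0 0 0 0 20" --pt "0 0 0 0 20" --pt "0 0 0 0 70" --pt "0 0 0 0 100" --pt "0 0 0 0 100" --pt "0 0 0 0 100" --pt "0 0 -0.04 0 100" --pt "0 0 -0.08 0 100" --pt "0 0 -0.12 0 100" --pt "0 0 -0.12 0 100"

```text
t: 6.5
tool_pos: [0.6417, -0.1138, 0.2249]
eef_rot: [0.118, 0.993, 0.001, 0.001]
contact_force: [1.2, -0.3, 0.7]
finger_gap: 0.0855
```

```bash
python3 go.py .5822 -.0056 .2 -13.6; python3 - <<'E'
from m import *
b=cam("side");save(b["img"],"g3",(320,165,440,245),6.5)
y=-.2378
for k in [-.4,-.33,-.25,1.0,1.57,1.65]:
  t=y+np.pi/2+k; print(k,.5542+.05*np.cos(t),-.0497+.05*np.sin(t))
E
```

```text
shift [0.0833 0.0911 0.0249] roll -0.0 | pos [ 0.6417 -0.1138  0.2249] ty 76.4 f [ 1.2 -0.3  0.7] gap 0.0855 q6 0.06 t 6.5 tilt [0.0017 0.001 ]
-0.4 0.5839714693453057 -0.009529617713774197
-0.33 0.5810889281086837 -0.007545693634386071
-0.25 0.5776341809266936 -0.005531695025788125
1.0 0.5196742792070693 -0.013534068465908544
1.57 0.5056164662681372 -0.03788305241930278
1.65 0.5048275029283071 -0.04180338471839518
```

View pics/g3.png

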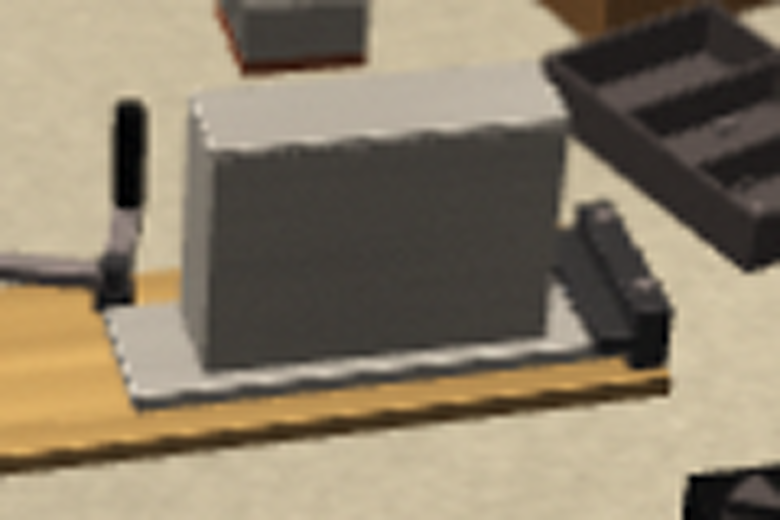

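The side view shows the far end of the foot under the lip and the knob at (128,150). The lid is pitched by about 1°. I'll check the knob and foot positions and move over to the knob.

```bash
python3 - <<'E'
from m import *
b=cam("side");S=lambda p:un(p,320,165,6.5)
print(at(b,S([(130,103),(127,203),(115,275)]),[.076,.032,.03]))
y=-.2378;c,s=np.cos(y),np.sin(y);T=lambda P:((P[:,:2]-[.6084,-.0986])@np.array([[c,-s],[s,c]]))*1000
print("foot near",T(at(b,S([(136,398),(107,310)]),.018)))
E
python3 go.py .5822 -.0065 .15 -13.6
```

```text
[[ 0.5832 -0.0002  0.076 ]
 [ 0.5784 -0.009   0.032 ]
 [ 0.5524 -0.0516  0.03  ]]
foot near [[-71.0645 -34.886 ]
 [-70.2719  25.1579]]
shift [0.0811 0.0903 0.0699] roll -0.0 | pos [ 0.6402 -0.1135  0.2194] ty 76.4 f [-1.6 -0.3 -0.7] gap 0.0854 q6 0.06 t 6.6 tilt [-0.0055  0.0023]
```

Request:
play_rows --pt "0.03 0.03 0 0 50" --pt "0.06 0.06 0 0 50" --pt "0.08 0.09 0 0 50" --pt "0.08 0.09 0.03 0 50" --pt "0.08 0.09 0.07 0 50" --pt "0.08 0.09 0.07 0 50"

```text
t: 7.2
tool_pos: [0.5788, -0.0066, 0.143]
eef_rot: [0.118, 0.993, 0.0, -0.009]
contact_force: [0.1, -0.5, -1.2]
finger_gap: 0.0428
```

```bash
python3 go.py .5815 -.0060 .056 -13.6; python3 - <<'E'
from h import *
b=cam("side");a=cam("top");A=cv2.resize(a["img"][100:240,265:365],None,fx=4.2,fy=4.2,interpolation=2);B=cv2.resize(b["img"][125:245,300:400],None,fx=3.6,fy=3.6,interpolation=2)
o=np.zeros((600,790,3),np.uint8);o[:A.shape[0],:A.shape[1]]=A;o[:B.shape[0],425:425+B.shape[1]]=B;save(o,"g4")
E
```

```text
shift [-0.004   0.0014  0.0869] roll 0.001 | pos [ 0.5788 -0.0066  0.143 ] ty 76.4 f [ 0.1 -0.5 -1.2] gap 0.0428 q6 0.22 t 7.2 tilt [-0.0175  0.0024]
```

View pics/g4.png

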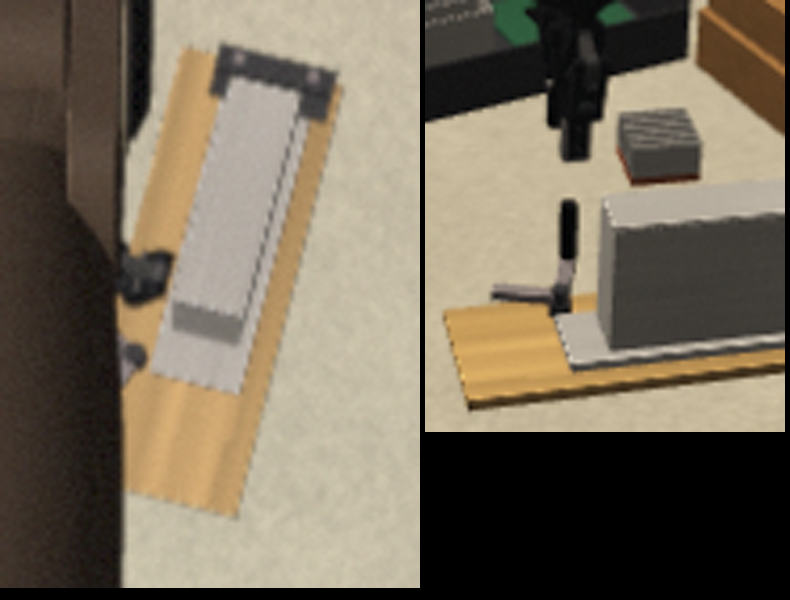

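The top view shows the far end of the foot under the lip and the foot square to the board within a degree or so; the lip spans (215,95) to (330,118). The side view shows the gripper above the knob at (568,230). I'll go down and grip the knob.

Request:
play_rows --pt "-0.003 0.001 0.02 0 50" --pt "-0.003 0.001 0.045 0 50" --pt "-0.003 0.001 0.07 0 50" --pt "-0.003 0.001 0.086 0 50" --pt "-0.003 0.001 0.086 0 50" --pt "-0.003 0.001 0.086 0 0" --pt "-0.003 0.001 0.086 0 0" --pt "-0.003 0.001 0.086 0 0" --pt "-0.003 0.001 0.086 0 0" --squeeze 25

```text
t: 8.2
tool_pos: [0.5858, -0.007, 0.0649]
eef_rot: [0.119, 0.993, 0.0, -0.003]
contact_force: [-0.5, -0.9, 6.5]
finger_gap: 0.0127
```

```bash
python3 go.py .5815 -.0060 .056 -13.6; python3 - <<'E'
from m import *
s=arm.read_state();p=s["tool_pos"][:2];v=p-[.5535,-.0503];th=np.arctan2(v[1],v[0]);r=np.hypot(*v);print("r",r,"latch",th+.2378-np.pi/2)
from scipy.spatial.transform import Rotation as R
M=R.from_quat(s["eef_rot"]).as_matrix()[:2,:2];ang=np.linspace(th,-.2378+np.pi/2+1.62,13)[1:]
for t in ang: print((M.T@(np.array([.5535,-.0503])+.05*np.array([np.cos(t),np.sin(t)])-p)).round(4))
E
```

```text
shift [ 0.0043 -0.      0.0089] roll -0.0 | pos [ 0.5858 -0.007   0.0649] ty 76.4 f [-0.5 -0.9  6.5] gap 0.0127 q6 0.23 t 8.2 tilt [-0.0057  0.0016]
r 0.05399864471118365 latch -0.40244991592532364
[ 0.0096 -0.001 ]
[0.0179 0.0002]
[0.0263 0.    ]
[ 0.0346 -0.0015]
[ 0.0425 -0.0045]
[ 0.0497 -0.0087]
[ 0.0562 -0.014 ]
[ 0.0617 -0.0204]
[ 0.066  -0.0276]
[ 0.0691 -0.0355]
[ 0.0708 -0.0437]
[ 0.0711 -0.0521]
```

Request:
play_rows --pt "0.008 0.002 0 0 0" --pt "0.0165 0.0025 0 0 0" --pt "0.025 0.002 0 0 0" --pt "0.0335 0 0 0 0" --pt "0.0415 -0.004 0 0 0" --pt "0.0485 -0.009 0 0 0" --pt "0.0545 -0.0155 0 0 0" --pt "0.0595 -0.023 0 0 0" --pt "0.063 -0.031 0 0 0" --pt "0.0655 -0.039 0 0 0" --pt "0.066 -0.047 0 0 0" --pt "0.066 -0.053 0 0 0"

```text
t: 9.4
tool_pos: [0.5058, -0.0375, 0.0649]
eef_rot: [0.117, 0.993, 0.008, -0.006]
contact_force: [-1.7, 34.6, 0.6]
finger_gap: 0.0131
```

Request:
play_rows --pt "0 -0.004 0 0 0" --pt "0 -0.007 0 0 0" --pt "0 -0.007 0 0 0"

```text
t: 9.7
tool_pos: [0.5054, -0.0373, 0.0652]
eef_rot: [0.115, 0.993, 0.016, -0.005]
contact_force: [10.1, 28.0, -8.1]
finger_gap: 0.0128
```

Request:
play_rows --pt "0 0 0 0 0" --pt "0 0 0 0 40" --pt "0 0 0 0 50" --pt "0 0 0 0 50" --pt "0 0 -0.03 0 50" --pt "0 0 -0.07 0 50" --pt "0 0 -0.11 0 50" --pt "-0.03 0.03 -0.13 0 100" --pt "-0.03 0.06 -0.13 0 100"

```text
t: 10.6
tool_pos: [0.5527, 0.0091, 0.2003]
eef_rot: [0.117, 0.993, 0.017, -0.001]
contact_force: [1.5, 0.7, -1.1]
finger_gap: 0.0702
```

```bash
python3 go.py .6384 -.1131 .2 -13.6; python3 - <<'E'
from h import *
b=cam("side");a=cam("top");A=cv2.resize(a["img"][100:240,265:365],None,fx=4.2,fy=4.2,interpolation=2);B=cv2.resize(b["img"][165:245,310:440],None,fx=2.8,fy=2.8,interpolation=2)
C=cv2.resize(b["img"][185:245,310:370],None,fx=6,fy=6,interpolation=2)
o=np.zeros((600,790,3),np.uint8);o[:A.shape[0],:A.shape[1]]=A;o[:B.shape[0],425:425+B.shape[1]]=B;o[230:590,425:785]=C;save(o,"g5")
E
```

```text
shift [-0.1117 -0.099  -0.0037] roll 0.003 | pos [0.5527 0.0091 0.2003] ty 76.6 f [ 1.5  0.7 -1.1] gap 0.0702 q6 0.23 t 10.6 tilt [0.0012 0.0334]
```

View pics/g5.png

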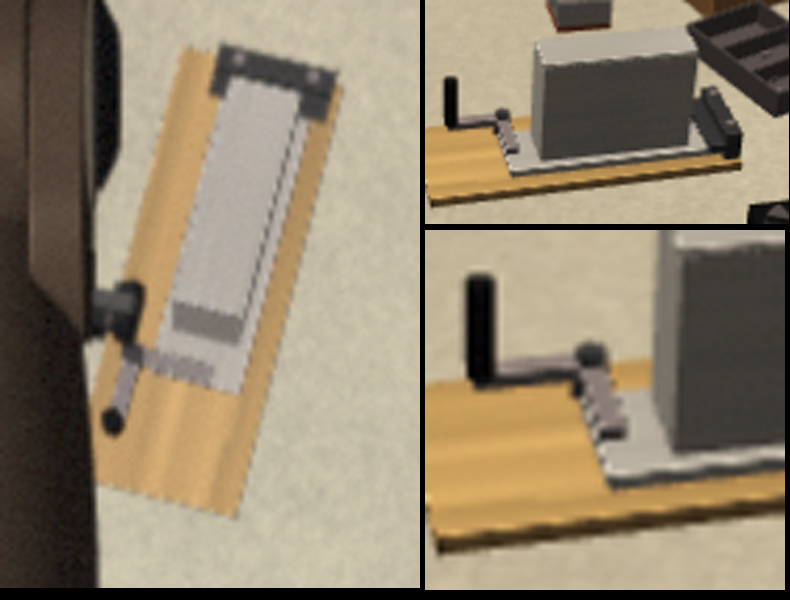

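The latch is closed: its plain arm lies across the near end of the foot, (150,360) to (212,372) in the top view. The knob is at (113,420) on the near side and the foot is still under the lip. Next I'll grip the lid again.

Request:
play_rows --pt "-0.04 -0.03 -0.003 0 100" --pt "-0.08 -0.07 -0.003 0 100" --pt "-0.112 -0.099 -0.003 0 100" --pt "-0.112 -0.099 -0.003 0 100" --pt "-0.112 -0.099 -0.003 0 100" --pt "-0.112 -0.099 -0.003 0 100"

```text
t: 11.3
tool_pos: [0.6358, -0.1102, 0.1956]
eef_rot: [0.114, 0.993, 0.017, -0.005]
contact_force: [0.0, -0.4, 0.5]
finger_gap: 0.0855
```

```bash
python3 go.py .6384 -.1131 .097 -13.6
```

```text
shift [-0.0045 -0.0054  0.0984] roll 0.008 | pos [ 0.6358 -0.1102  0.1956] ty 76.8 f [ 0.  -0.4  0.5] gap 0.0855 q6 0.04 t 11.3 tilt [-0.006   0.0347]
```

Request:
play_rows --pt "-0.003 -0.003 0.02 0.008 100" --pt "-0.0045 -0.0055 0.05 0.008 100" --pt "-0.0045 -0.0055 0.08 0.008 100" --pt "-0.0045 -0.0055 0.098 0.008 100" --pt "-0.0045 -0.0055 0.098 0.008 100" --pt "-0.0045 -0.0055 0.098 0.008 20" --pt "-0.0045 -0.0055 0.098 0.008 20" --pt "-0.0045 -0.0055 0.098 0.008 20" --pt "-0.0045 -0.0055 0.098 0.008 20" --pt "-0.0045 -0.0055 0.098 0.008 20" --squeeze 80

```text
t: 12.3
tool_pos: [0.6389, -0.1133, 0.0994]
eef_rot: [0.118, 0.993, 0.017, -0.004]
contact_force: [-3.5, 1.4, 6.7]
finger_gap: 0.0442
```

Request:
play_rows --pt "0 0 0 0 20" --pt "0 0 0 0 20"

```text
t: 12.5
tool_pos: [0.6388, -0.1133, 0.0996]
eef_rot: [0.118, 0.993, 0.017, -0.004]
contact_force: [-1.9, 0.9, 0.6]
finger_gap: 0.0441
```

Request:
play_rows --pt "0 0 0 0 20" --pt "0 0 0 0 20"

```text
t: 12.7
tool_pos: [0.6388, -0.1133, 0.0995]
eef_rot: [0.118, 0.993, 0.017, -0.004]
contact_force: [-1.7, 0.6, -0.2]
finger_gap: 0.0442
```

```bash
python3 go.py .6384 -.1131 .2 -13.6
```

```text
shift [ 0.0016  0.0033 -0.1004] roll -0.0 | pos [ 0.6388 -0.1133  0.0995] ty 76.4 f [-1.7  0.6 -0.2] gap 0.0442 q6 0.05 t 12.7 tilt [-0.0037  0.034 ]
```

Request:
play_rows --pt "0 0.0002 -0.005 0 20" --pt "0.0001 0.0003 -0.01 0 20" --pt "0.0002 0.0005 -0.015 0 20" --pt "0.0002 0.0006 -0.02 0 20" --pt "0.0003 0.0008 -0.025 0 20" --pt "0.0004 0.001 -0.03 0 20" --pt "0.0004 0.0011 -0.035 0 20" --pt "0.0005 0.0013 -0.04 0 20" --pt "0.0005 0.0014 -0.045 0 20" --pt "0.0006 0.0016 -0.05 0 20" --pt "0.0007 0.0018 -0.055 0 20" --pt "0.0007 0.0019 -0.06 0 20"

```text
t: 13.9
tool_pos: [0.64, -0.1133, 0.1621]
eef_rot: [0.118, 0.993, 0.017, -0.002]
contact_force: [0.2, 0.1, -1.9]
finger_gap: 0.0441
```

```bash
python3 go.py .6384 -.1131 .225 -13.6
```

```text
shift [ 0.0021  0.0019 -0.0629] roll 0.0 | pos [ 0.64   -0.1133  0.1621] ty 76.4 f [ 0.2  0.1 -1.9] gap 0.0441 q6 0.05 t 13.9 tilt [0.0004 0.034 ]
```

Request:
play_rows --pt "0 0.0003 -0.01 0 20" --pt "0 0.0006 -0.02 0 20" --pt "0 0.001 -0.03 0 20" --pt "0 0.0013 -0.04 0 20" --pt "0 0.0017 -0.05 0 20" --pt "0 0.002 -0.063 0 20" --pt "0 0.002 -0.063 0 20"

```text
t: 14.6
tool_pos: [0.6412, -0.1136, 0.2275]
eef_rot: [0.118, 0.993, 0.017, -0.0]
contact_force: [0.8, -1.0, -1.6]
finger_gap: 0.0441
```

```bash
python3 go.py .5024 -.3561 .225 0; python3 - <<'E'
from h import *
b=cam("side");B=b["img"][90:290,270:450];save(B,"g6",k=3)
E
```

```text
shift [ 0.078  -0.2682 -0.0061] roll -0.237 | pos [ 0.6412 -0.1136  0.2275] ty 76.4 f [ 0.8 -1.  -1.6] gap 0.0441 q6 0.05 t 14.6 tilt [0.0035 0.0335]
```

View pics/g6.png

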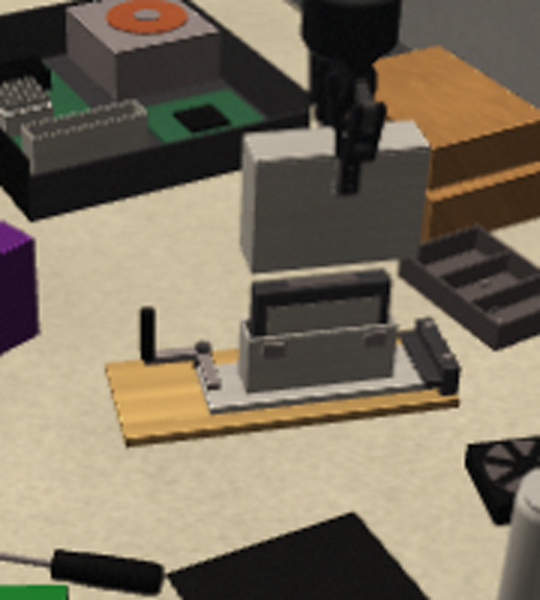

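The side view shows the lid clear above the tin and the base still latched, with the drive standing in it. I'll measure how the lid sits in the hand.

```bash
python3 - <<'E'
from m import *
b=cam("side")
S=lambda p:un(p,270,90,3)
z=.253
fit([(b,[(-.072,-.0225,z),(.072,-.0225,z),(-.072,.0225,z),(.072,.0225,z),(-.072,-.0225,z-.107),(.072,-.0225,z-.107)],S([(253,158),(428,151),(243,133),(413,122),(252,271),(421,251)]))],[.64,-.113,-.24])
print(arm.read_state()["tool_pos"])
E
```

```text
[ 0.6402 -0.1093 -0.2721] -15.59247374366912 
   res [[0.4, 0.1], [0.7, -1.8], [-0.0, -0.3], [0.4, -0.7], [-0.7, 0.6], [-1.0, 2.5]]
[ 0.6407 -0.1136  0.2254]
```

Request:
play_rows --pt "0.01 -0.03 0 -0.05 20" --pt "0.02 -0.07 0 -0.1 20" --pt "0.035 -0.11 0 -0.15 20" --pt "0.05 -0.15 0 -0.2 20" --pt "0.06 -0.19 0 -0.25 20" --pt "0.07 -0.23 0 -0.255 20" --pt "0.078 -0.268 0 -0.255 20" --pt "0.078 -0.268 0 -0.255 20" --pt "0.078 -0.268 0 -0.255 20" --pt "0.078 -0.268 0 -0.255 20"

```text
t: 15.7
tool_pos: [0.5021, -0.3548, 0.2166]
eef_rot: [-0.009, 1.0, 0.017, 0.0]
contact_force: [0.7, 0.4, -2.9]
finger_gap: 0.0444
```

```bash
python3 go.py .502 -.356 .088 1; python3 - <<'E'
from m import *
b=cam("side");P=at(b,np.array([(408,355),(487,328),(532,378),(453,411)])/1.25-.1,.003);print(P.mean(0),P)
E
```

```text
shift [ 0.0003 -0.0056  0.1284] roll 0.001 | pos [ 0.5021 -0.3548  0.2166] ty 91.1 f [ 0.7  0.4 -2.9] gap 0.0444 q6 -0.65 t 15.7 tilt [0.0005 0.0348]
[ 0.5048 -0.3546  0.003 ] [[ 0.4151 -0.281   0.003 ]
 [ 0.585  -0.2769  0.003 ]
 [ 0.5911 -0.4259  0.003 ]
 [ 0.4281 -0.4343  0.003 ]]
```

Request:
play_rows --pt "0 -0.001 0.02 0 20" --pt "0 -0.002 0.045 0 20" --pt "0 -0.003 0.07 0 20" --pt "0 -0.004 0.095 0 20" --pt "0 -0.0045 0.112 0 20" --pt "0 -0.005 0.122 0 20" --pt "0 -0.005 0.126 0 20" --pt "0 -0.005 0.13 0 20" --pt "0 -0.005 0.133 0 20" --pt "0 -0.005 0.136 0 20" --pt "0 -0.005 0.136 0 20"

```text
t: 16.85
tool_pos: [0.5038, -0.3553, 0.0845]
eef_rot: [-0.01, 1.0, 0.016, 0.003]
contact_force: [-1.4, 4.2, 13.5]
finger_gap: 0.0445
```

```bash
python3 go.py .502 -.356 .084 1
```

```text
shift [ 0.0018 -0.0007  0.0004] roll 0.002 | pos [ 0.5038 -0.3553  0.0845] ty 91.1 f [-1.4  4.2 13.5] gap 0.0445 q6 -0.65 t 16.85 tilt [0.0051 0.0325]
```

Request:
play_rows --pt "0 0 0 0 20" --pt "0 0 0 0 55" --pt "0 0 0 0 75" --pt "0 0 0 0 100" --pt "0 0 0 0 100" --pt "0 0 0 0 100" --pt "0 0.001 -0.03 0 100" --pt "0 0.002 -0.07 0 100" --pt "0 0.004 -0.11 0 100" --pt "0 0.005 -0.14 0 100" --pt "0 0.005 -0.14 0 100"

```text
t: 17.95
tool_pos: [0.5045, -0.3559, 0.2297]
eef_rot: [-0.01, 1.0, 0.014, 0.006]
contact_force: [0.4, -0.4, -0.7]
finger_gap: 0.0857
```

```bash
python3 go.py .638 -.113 .2 -13.6
```

```text
shift [-0.1378  0.2393  0.038 ] roll 0.257 | pos [ 0.5045 -0.3559  0.2297] ty 91.1 f [ 0.4 -0.4 -0.7] gap 0.0857 q6 -0.65 t 17.95 tilt [0.0115 0.0278]
```

Request:
play_rows --pt "-0.02 0.04 0 0.05 100" --pt "-0.04 0.08 0 0.1 100" --pt "-0.06 0.12 0 0.15 100" --pt "-0.09 0.16 0 0.2 100" --pt "-0.11 0.2 0 0.257 100" --pt "-0.138 0.239 0.02 0.257 80" --pt "-0.138 0.239 0.038 0.257 80" --pt "-0.138 0.239 0.038 0.257 80" --pt "-0.138 0.239 0.038 0.257 80"

```text
t: 18.85
tool_pos: [0.6376, -0.1134, 0.1992]
eef_rot: [0.119, 0.993, 0.014, 0.003]
contact_force: [-1.0, 0.1, 0.6]
finger_gap: 0.068
```

```bash
python3 go.py .6388 -.1135 .098 -13.6; python3 - <<'E'
from m import *
b=cam("side");cv2.imwrite("pics/raw_s.png",b["img"][...,::-1])
S=lambda p:un(p,270,90,3)
y=-.2378;c,s=np.cos(y),np.sin(y);T=lambda P:((P[:,:2]-[.6388,-.1133])@np.array([[c,-s],[s,c]]))*1000
print(T(at(b,S([(252,289),(390,275)]),.118)),T(at(b,S([(243,327),(393,327)]),.075)))
E
```

```text
shift [-0.0009 -0.0028  0.1011] roll -0.0 | pos [ 0.6376 -0.1134  0.1992] ty 76.4 f [-1.   0.1  0.6] gap 0.068 q6 0.05 t 18.85 tilt [0.0094 0.028 ]
[[-65.5274   1.1778]
 [ 56.1148   0.3476]] [[-70.4793   7.7749]
 [ 57.2473 -16.5035]]
```

Request:
play_rows --pt "0.001 -0.001 0.03 0 80" --pt "0.002 -0.002 0.06 0 80" --pt "0.002 -0.003 0.085 0 80" --pt "0.002 -0.003 0.1 0 80" --pt "0.002 -0.003 0.1 0 80" --pt "0.002 -0.003 0.1 0 30" --pt "0.002 -0.003 0.1 0 5" --pt "0.002 -0.003 0.1 0 5" --pt "0.002 -0.003 0.1 0 5" --pt "0.002 -0.003 0.1 0 5" --pt "0.002 -0.003 0.1 0 5" --squeeze 60

```text
t: 20.0
tool_pos: [0.6372, -0.114, 0.102]
eef_rot: [0.119, 0.993, 0.014, 0.005]
contact_force: [-0.5, -0.8, 6.7]
finger_gap: 0.0211
```

Request:
play_rows --pt "0 0 0 0 5" --pt "0 0 0 0 5"

```text
t: 20.2
tool_pos: [0.6372, -0.114, 0.102]
eef_rot: [0.119, 0.993, 0.014, 0.005]
contact_force: [-0.1, 0.2, -0.1]
finger_gap: 0.0212
```

```bash
python3 go.py .636 -.113 .215 -13.6
```

```text
shift [ 0.0006  0.004  -0.113 ] roll -0.001 | pos [ 0.6372 -0.114   0.102 ] ty 76.3 f [-0.1  0.2 -0.1] gap 0.0212 q6 0.05 t 20.2 tilt [0.014  0.0265]
```

Request:
play_rows --pt "0 0.0002 -0.006 0 5" --pt "-0.0001 0.0004 -0.014 0 5" --pt "-0.0002 0.0007 -0.024 0 5" --pt "-0.0002 0.001 -0.034 0 5" --pt "-0.0003 0.0013 -0.044 0 5" --pt "-0.0004 0.0016 -0.054 0 5" --pt "-0.0005 0.0019 -0.064 0 5" --pt "-0.0006 0.0023 -0.078 0 5" --pt "-0.0007 0.0027 -0.092 0 5" --pt "-0.0008 0.0032 -0.11 0 5" --pt "-0.0008 0.0036 -0.125 0 5" --pt "-0.0008 0.0036 -0.125 0 5"

```text
t: 21.4
tool_pos: [0.6382, -0.1142, 0.2304]
eef_rot: [0.119, 0.993, 0.014, 0.008]
contact_force: [0.6, -0.1, -2.9]
finger_gap: 0.0215
```

```bash
python3 go.py .6025 .349 .225 0; python3 - <<'E'
from m import *
b=cam("side")
# bay rim in side0 (k=1.25): near-left(347,163)?,right etc
print(at(b,np.array([(347,170),(397,152)])/1.25-.1,.062))
a=cam("top");B=lambda p:un(p,120,125,4,440,0)
print(at(a,B([(531,60),(531,250),(552,72),(552,250),(577,257),(578,70)]),[.062,.062,.012,.012,.012,.012]))
r=arm.read_state();print(r["contact_force"])
E
```

```text
shift [0.1442 0.4413 0.0166] roll -0.238 | pos [ 0.6382 -0.1142  0.2304] ty 76.3 f [ 0.6 -0.1 -2.9] gap 0.0215 q6 0.05 t 21.4 tilt [0.0187 0.0257]
[[0.5267 0.3393 0.062 ]
 [0.6851 0.3801 0.062 ]]
[[0.6663 0.3654 0.062 ]
 [0.5372 0.3596 0.062 ]
 [0.6705 0.3677 0.012 ]
 [0.5449 0.3622 0.012 ]
 [0.5402 0.3448 0.012 ]
 [0.6721 0.3498 0.012 ]]
[-0.9208 -0.6128 -3.6915]
```

Request:
play_rows --pt "0.01 0.03 0 -0.05 5" --pt "0.02 0.07 0 -0.1 5" --pt "0.035 0.11 0 -0.15 5" --pt "0.05 0.16 0 -0.2 5" --pt "0.065 0.21 0 -0.262 5" --pt "0.08 0.26 0 -0.262 5" --pt "0.1 0.31 0.005 -0.262 5" --pt "0.115 0.36 0.01 -0.262 5" --pt "0.13 0.4 0.01 -0.262 5" --pt "0.144 0.441 0.01 -0.262 5" --pt "0.144 0.441 0.01 -0.262 5" --pt "0.144 0.441 0.01 -0.262 5"

```text
t: 22.7
tool_pos: [0.6007, 0.3498, 0.2272]
eef_rot: [-0.013, 1.0, 0.012, 0.006]
contact_force: [-0.4, -0.2, -3.4]
finger_gap: 0.0211
```

```bash
python3 go.py .602 .349 .15 1.5
```

```text
shift [-0.0002 -0.0027  0.0772] roll 0.0 | pos [0.6007 0.3498 0.2272] ty 91.5 f [-0.4 -0.2 -3.4] gap 0.0211 q6 0.5 t 22.7 tilt [0.0125 0.0247]
```

Request:
play_rows --pt "0 -0.001 0.03 0 5" --pt "0 -0.002 0.05 0 5" --pt "0 -0.002 0.062 0 5" --pt "0 -0.002 0.062 0 5" --pt "0 -0.002 0.062 0 5"

```text
t: 23.2
tool_pos: [0.602, 0.3486, 0.1659]
eef_rot: [-0.013, 1.0, 0.012, 0.007]
contact_force: [0.7, 0.2, -3.4]
finger_gap: 0.021
```

```bash
python3 go.py .602 .349 .096 1.5; python3 - <<'E'
from h import *
b=cam("side");a=cam("top")
B=cv2.resize(b["img"][70:150,250:350],None,fx=5,fy=5,interpolation=2)
A=cv2.resize(a["img"][120:210,120:200],None,fx=3.6,fy=3.6,interpolation=2)
o=np.zeros((410,795,3),np.uint8);o[:B.shape[0],:B.shape[1]]=B;o[:A.shape[0],502:502+A.shape[1]]=A;save(o,"g7")
E
```

```text
shift [ 0.0009 -0.0013  0.0699] roll -0.001 | pos [0.602  0.3486 0.1659] ty 91.4 f [ 0.7  0.2 -3.4] gap 0.021 q6 0.49 t 23.2 tilt [0.013  0.0248]
```

View pics/g7.png

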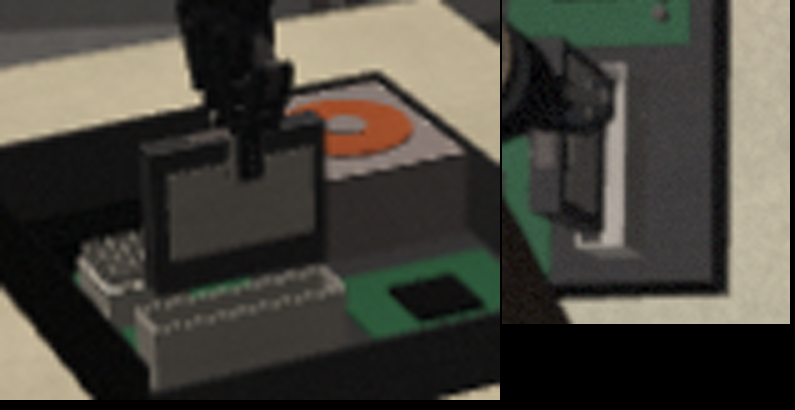

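```bash
python3 - <<'E'
from m import *
b=cam("side");a=cam("top");S=lambda p:un(p,250,70,5);A=lambda p:un(p,120,120,3.6,502,0)
print("drive front-bottom, top",at(b,S([(148,291),(327,262)]),.082),at(b,S([(142,150),(326,122)]),.182))
print("bay rim front L,R back L,R",at(b,S([(150,330),(346,288),(136,308),(328,266)]),.062))
print("top: drive right face bottom near/far; rim",at(a,A([(600,237)]),.082),at(a,A([(612,80),(603,232)]),.182),at(a,A([(627,63),(623,250),(576,247)]),.062))
fit([(b,[(-.06,-.011,.082),(.06,-.011,.082),(-.06,-.011,.182),(.06,-.011,.182)],S([(148,291),(327,262),(142,150),(326,122)]))],[.6,.35,.03])
fit([(b,[(-.070,-.0185,.062),(.070,-.0185,.062),(-.070,.0185,.062),(.070,.0185,.062)],S([(150,330),(346,288),(136,308),(328,266)]))],[.6,.35,.03])
E
```

```text
drive front-bottom, top [[0.5387 0.3534 0.082 ]
 [0.66   0.3431 0.082 ]] [[0.5383 0.3494 0.182 ]
 [0.6593 0.3407 0.182 ]]
bay rim front L,R back L,R [[0.5335 0.3384 0.062 ]
 [0.6719 0.3396 0.062 ]
 [0.5359 0.3711 0.062 ]
 [0.6741 0.3744 0.062 ]]
top: drive right face bottom near/far; rim [[0.5387 0.3413 0.082 ]] [[0.6307 0.3049 0.182 ]
 [0.5266 0.3064 0.182 ]] [[0.6734 0.3337 0.062 ]
 [0.5322 0.3306 0.062 ]
 [0.5342 0.3652 0.062 ]]
[ 0.6001  0.3576 -0.09  ] -5.15830088427198 
   res [[0.3, 0.1], [-0.1, 0.3], [0.0, -0.4], [-0.2, -0.0]]
[0.6039 0.3561 0.0058] 0.33161210886430886 
   res [[0.3, 0.1], [0.8, 0.1], [-0.9, -0.3], [-0.2, -0.1]]
```

```bash
python3 - <<'E'
from m import *
L=[cam("side") for _ in range(4)];b=L[0];im=np.mean([cv2.cvtColor(c["img"],cv2.COLOR_RGB2GRAY).astype(float) for c in L],0)
L=[cam("top") for _ in range(4)];a=L[0];it=np.mean([cv2.cvtColor(c["img"],cv2.COLOR_RGB2GRAY).astype(float) for c in L],0)
np.set_printoptions(linewidth=220)
print("side cols rows 90..145")
cols=[282,286,290,294,306,310,312]
for r in range(90,146): print(r,[int(im[r,c]) for c in cols])
print("top rows, cols 142..160")
for r in range(134,194,4): print(r,it[r,136:160].astype(int))
E
```

```text
side cols rows 90..145
90 [182, 182, 97, 10, 25, 121, 109]
91 [183, 157, 33, 9, 29, 104, 85]
92 [113, 37, 19, 15, 38, 54, 59]
93 [27, 19, 18, 8, 24, 53, 52]
94 [18, 19, 19, 10, 41, 53, 31]
95 [19, 19, 20, 52, 45, 18, 18]
96 [19, 23, 68, 77, 18, 18, 17]
97 [32, 49, 76, 56, 18, 17, 19]
98 [50, 51, 47, 18, 17, 24, 27]
99 [50, 48, 18, 19, 29, 50, 41]
100 [40, 19, 17, 18, 66, 57, 42]
101 [18, 18, 18, 24, 57, 57, 43]
102 [18, 17, 23, 47, 57, 57, 43]
103 [19, 24, 46, 56, 57, 58, 44]
104 [18, 47, 57, 57, 57, 58, 44]
105 [19, 57, 56, 56, 58, 57, 43]
106 [17, 57, 57, 57, 56, 57, 43]
107 [17, 58, 57, 57, 56, 57, 43]
108 [18, 57, 56, 57, 56, 57, 43]
109 [18, 57, 55, 55, 56, 57, 44]
110 [18, 57, 55, 56, 57, 57, 46]
111 [18, 57, 55, 55, 57, 57, 45]
112 [18, 56, 56, 55, 57, 57, 46]
113 [18, 56, 55, 55, 55, 57, 48]
114 [18, 56, 55, 56, 56, 57, 47]
115 [17, 56, 57, 56, 56, 51, 41]
116 [18, 56, 55, 55, 49, 33, 25]
117 [18, 57, 56, 56, 29, 18, 17]
118 [18, 57, 57, 55, 18, 18, 19]
119 [17, 56, 56, 44, 18, 18, 18]
120 [19, 56, 43, 23, 18, 17, 18]
121 [19, 42, 20, 18, 18, 18, 19]
122 [18, 18, 18, 17, 19, 
[... 1572 characters left out ...]
3  53  53]
166 [ 35  40  52  53  54  54  54  54  53  48  37  33  83 139 160 163 164 142  71  54  53  54  55  54]
170 [ 31  39  54  56  54  53  53  53  52  47  36  36  95 152 162 164 162 141  72  54  54  54  53  54]
174 [ 31  35  50  55  54  57  54  53  53  48  34  39 105 161 165 164 164 144  72  55  54  54  54  54]
178 [ 29  20  23  23  20  22  33  44  47  44  34  38 105 163 165 168 165 143  73  56  53  51  54  55]
182 [ 41  37  34  34  35  31  30  27  20  20  18  43 107 162 169 167 162 135  70  55  53  53  55  56]
186 [ 59  60  57  68 110 132  76  64  70  68  77 116 164 170 169 166 157 124  67  57  54  55  55  56]
190 [60 61 61 62 61 60 62 65 72 78 85 88 88 87 88 87 86 85 86 84 82 76 66 61]
```

The side view shows the drive held upright over the bay and parallel to it within about a degree. It sits about 4 mm short in x and 2–3 mm too far in +y relative to the bay rim, so I'll correct that and lower it.

```bash
python3 go.py .606 .346 .15 1.9; python3 go.py .606 .346 .098 1.9
```

```text
shift [-0.0042 -0.0039  0.0152] roll -0.007 | pos [0.6015 0.3495 0.1652] ty 91.5 f [-0.4 -0.8 -3.8] gap 0.0212 q6 0.49 t 23.8 tilt [0.0126 0.0247]
shift [-0.0035 -0.0052  0.0672] roll -0.007 | pos [0.6015 0.3495 0.1652] ty 91.5 f [-0.4 -0.8 -3.8] gap 0.0212 q6 0.49 t 23.8 tilt [0.0126 0.0247]
```

Request:
play_rows --pt "-0.004 -0.0035 0 -0.007 5" --pt "-0.004 -0.0035 0.004 -0.007 5" --pt "-0.004 -0.004 0.01 -0.007 5" --pt "-0.004 -0.004 0.016 -0.007 5" --pt "-0.004 -0.004 0.022 -0.007 5" --pt "-0.004 -0.004 0.028 -0.007 5" --pt "-0.004 -0.004 0.034 -0.007 5"

```text
t: 24.5
tool_pos: [0.606, 0.3464, 0.1305]
eef_rot: [-0.017, 1.0, 0.012, 0.006]
contact_force: [-0.0, -0.1, -4.0]
finger_gap: 0.0211
```

```bash
python3 go.py .606 .346 .1 1.9
```

```text
shift [ 0.0004 -0.0011  0.0305] roll 0.0 | pos [0.606  0.3464 0.1305] ty 91.9 f [-0.  -0.1 -4. ] gap 0.0211 q6 0.48 t 24.5 tilt [0.0123 0.0245]
```

Request:
play_rows --pt "0 0 0.006 0 5" --pt "0 -0.0003 0.012 0 5" --pt "0 -0.0006 0.018 0 5" --pt "0 -0.0008 0.024 0 5" --pt "0 -0.001 0.029 0 5" --pt "0 -0.001 0.032 0 5" --pt "0 -0.001 0.034 0 5" --pt "0 -0.001 0.034 0 5"

```text
t: 25.3
tool_pos: [0.6065, 0.3469, 0.0964]
eef_rot: [-0.017, 1.0, 0.013, 0.006]
contact_force: [0.3, 5.2, -5.8]
finger_gap: 0.0215
```

```bash
python3 go.py .606 .346 .096 1.9
```

```text
shift [ 0.0005 -0.0009  0.0004] roll 0.001 | pos [0.6065 0.3469 0.0964] ty 91.9 f [ 0.3  5.2 -5.8] gap 0.0215 q6 0.48 t 25.3 tilt [0.0125 0.0257]
```

Request:
play_rows --pt "0 0.001 0.001 0 5" --pt "0 0.001 0.002 0 5" --pt "0 0.001 0.002 0 35" --pt "0 0.001 0.002 0 60" --pt "0 0.001 0.002 0 60" --pt "0 0.001 0.002 0 60" --pt "0 0.002 -0.03 0 60" --pt "0 0.003 -0.07 0 60" --pt "0 0.004 -0.11 0 60" --pt "0 0.005 -0.15 0 60" --pt "0.05 0.005 -0.15 0 60" --pt "0.1 0.005 -0.15 0 60"

```text
t: 26.5
tool_pos: [0.5058, 0.3455, 0.2464]
eef_rot: [-0.016, 1.0, 0.014, 0.008]
contact_force: [-0.6, -0.2, -0.4]
finger_gap: 0.0509
```

Request:
play_rows --pt "0.05 0.04 0 0 60" --pt "0.1 0.08 0 0 60" --pt "0.12 0.12 0 0 60" --pt "0.12 0.12 0 0 60" --pt "0.12 0.12 0 0 60" --pt "0.12 0.12 0 0 60"

```text
t: 27.1
tool_pos: [0.3819, 0.4616, 0.2475]
eef_rot: [-0.017, 1.0, 0.013, 0.008]
contact_force: [-0.1, -0.2, 0.3]
finger_gap: 0.0514
```

```bash
python3 go.py .606 .346 .096 1.9; python3 - <<'E'
from h import *
b=cam("side");a=cam("top")
R=lambda im,x0,y0,x1,y1,k:cv2.resize(im[y0:y1,x0:x1],None,fx=k,fy=k,interpolation=2)
o=np.zeros((600,800,3),np.uint8)
def put(x,y,p): o[y:y+p.shape[0],x:x+p.shape[1]]=p
put(0,0,R(b["img"],255,75,335,145,5))       # bay side 400x350
put(402,0,R(a["img"],110,65,195,205,2.5))    # top case 212x350
put(616,0,R(a["img"],270,100,360,230,2))    # jig top 180x260
put(0,352,R(b["img"],300,180,430,250,3.05))    # jig side
put(402,352,R(b["img"],310,195,440,330,1.8)) # mat side
put(640,352,R(a["img"],365,165,450,245,1.85)) # mat top
save(o,"final")
E
```

```text
shift [-0.2176 -0.1271  0.1518] roll 0.0 | pos [0.3819 0.4616 0.2475] ty 91.9 f [-0.1 -0.2  0.3] gap 0.0514 q6 0.84 t 27.1 tilt [0.0159 0.0273]
```

View pics/final.png

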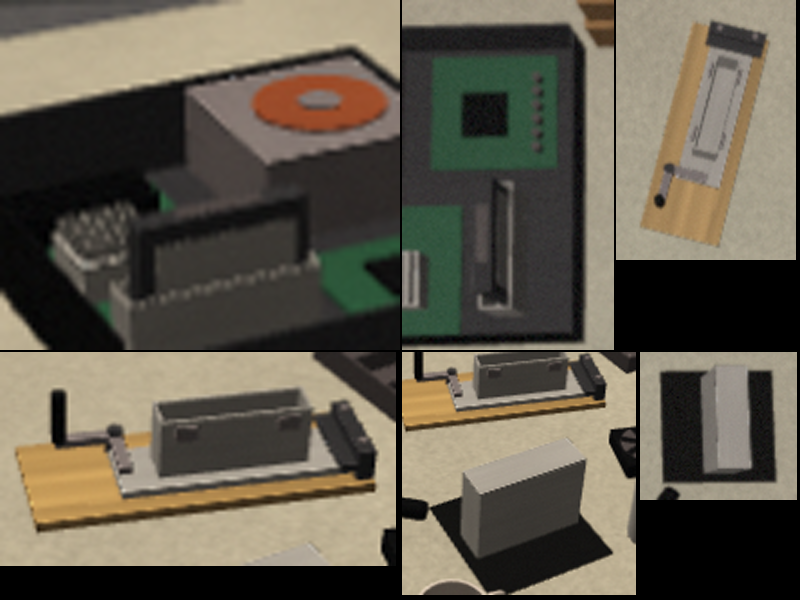

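```bash
python3 - <<'E'
from m import *
b=cam("side");a=cam("top")
S=lambda p:un(p,255,75,5)
# seated drive front-top corners at bay centre, vs read pixels
for z in (.112,.116,.122): print(z,((proj(b,[(.5435,.338,z),(.6635,.341,z),(.5435,.36,z),(.6635,.363,z)])-[255,75]+.5)*5-.5).round(0).tolist())
g=cv2.cvtColor(b["img"],cv2.COLOR_RGB2GRAY)
for r in range(104,134): print(r,[int(g[r,c]) for c in (284,288,296,304,312)])
fit([(a,[(.072,.0225,.11),(.072,-.0225,.11),(-.072,.0225,.11),(-.072,-.0225,.11)],un([(714,365),(746,365),(715,470),(750,468)],365,165,1.85,640,352)),
(b,[(-.072,-.0225,.11),(.072,-.0225,.11),(-.072,.0225,.11),(.072,.0225,.11),(-.072,-.0225,.003),(.072,-.0225,.003)],un([(482,494),(586,460),(463,474),(568,441),(477,556),(579,522)],310,195,1.8,402,352))],[.5,-.355,0])
E
```

```text
0.112 [[136.0, 232.0], [308.0, 196.0], [124.0, 218.0], [294.0, 183.0]]
0.116 [[136.0, 226.0], [308.0, 190.0], [124.0, 213.0], [294.0, 177.0]]
0.122 [[136.0, 218.0], [308.0, 182.0], [123.0, 204.0], [294.0, 169.0]]
104 [18, 17, 68, 86, 123]
105 [21, 18, 67, 71, 127]
106 [16, 16, 66, 67, 117]
107 [19, 18, 67, 69, 41]
108 [21, 31, 69, 67, 41]
109 [34, 52, 67, 67, 41]
110 [46, 52, 67, 67, 43]
111 [28, 52, 66, 67, 47]
112 [8, 51, 57, 67, 49]
113 [9, 53, 52, 69, 53]
114 [6, 61, 53, 74, 42]
115 [6, 70, 64, 66, 18]
116 [5, 66, 72, 38, 18]
117 [22, 57, 56, 17, 20]
118 [44, 49, 33, 20, 31]
119 [51, 41, 20, 18, 50]
120 [40, 23, 19, 37, 57]
121 [20, 17, 18, 55, 58]
122 [19, 20, 41, 56, 56]
123 [18, 24, 58, 56, 57]
124 [17, 45, 56, 56, 59]
125 [18, 58, 57, 57, 55]
126 [19, 57, 56, 54, 56]
127 [17, 56, 56, 55, 56]
128 [18, 57, 57, 54, 73]
129 [18, 56, 54, 53, 69]
130 [16, 56, 54, 75, 56]
131 [16, 56, 56, 72, 57]
132 [19, 56, 90, 55, 57]
133 [19, 58, 81, 56, 56]
[ 0.5037 -0.3535  0.0091] 0.5215493155428844 
   res [[0.2, -0.0], [0.3, -0.1], [1.1, -1.1], [-0.2, -0.0], [-0.9, 0.2], [0.7, -0.6], [-0.2, -2.0], [-0.4, -2.1], [0.1, 1.6], [-0.4, 0.5]]
```

```bash
python3 -c "
from bench import arm
print(arm.hand_in())"
```

```text
the job is handed in; nothing more can be done
None
```

I finished the whole sequence in about 27 s of robot time and handed the job in.

- **Tin and latch:** I slid the tin until it met the stop, with about 19 N of resistance at the end. The latch went round to its stop. In the last pictures the base is still latched, with the far end of its foot under the lip.
- **Lid:** I drew it straight up off the tin without the base moving. It now stands open side down, within about 3 mm of the middle of the mat.
- **Drive:** It stands upright in the bay. Before correction the top edge measured about 2–3 mm high. Allowing for the side camera's 3–6 mm offset in y at the bay, it agrees with fully down. I didn't confirm that with a separate force check.

- **Sideways position of the foot:** The two cameras disagreed by a few mm on where the foot sits under the lip. I judged it centred to within about 2–3 mm.
- **Gripper tilt:** Pushing the latch to its stop left the gripper tilted by 1.5–2° for the rest of the job. The lid and drive still came to rest flat and upright.
- **Bystanders:** The arm never worked close to them and none looked moved in the views I had, but I didn't measure their positions again.

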